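# Fill the bauble carrier by colour

### The arm

A 7-joint arm with a two-finger parallel gripper is mounted at the origin on the work surface. World frame = base frame: x ahead of the robot, y to its left, z up, the work surface at z = 0. Lengths are in m, angles in rad, forces in N, time in s.
With the tool pointing down it reaches from about 0.35 to 0.9 m from the base axis. Payload 8.1 kg.
Tool frame: the origin (TCP) lies between the finger pads; the fingertips stand robot.finger_overhang ahead of it and the grasp point (between the pads) lies 3 mm ahead of it (robot.finger_overhang is the distance from the TCP to the fingertips, in m); z points along the fingers, y is the line along which they close (so a half turn about z gives the same grasp; the last joint's range is limited). The gripper opens to 85 mm and grips with 20 to 120 N. Pads are 22 mm wide; open, the fingers measure 114 mm over their backs; the gripper's body (76 mm by 85 mm) begins 54 mm behind the grasp point. The pads swing forward as they close: fully open they stand 13 mm farther back than shut.
Start: joints at [1.094, 0.434, 0.025, 1.573, -0.012, 1.134, -0.075], TCP at [0.228, -0.582, 0.253] pointing down, gripper open.
Joint ranges: [-2.62, 2.62], [-0.44, 2.09], [-1.27, 1.32], [0.08, 2.57], [-1.32, 4.46], [0.12, 2], [-2.74, 2.74]. Speed limits (rad/s): [2.22, 2.22, 3.01, 3.01, 3.14, 3.14, 3.14].

### API

Orientations are given as a unit quaternion [w, x, y, z].
In Python, from bench import robot gives the robot as it stands.
- The arm moves only by the tool jog_arm, never from a script. Its argument "targets" is a list of rows, each a list of 7 numbers: the turn, a rotation vector about the world's x, y, z in units of 2 pi rad (1.0 is 2 pi rad), then the shift along the world's x, y, z in units of 100 mm (1.0 is 100 mm), then the opening, from -1 (shut) to 1 (fully open). A call has 1 to 10 rows; each row is the pose to reach, as a shift and turn from the pose commanded when the call began, turning the shorter way round; what a row does not reach only later rows make up. A row lasts 1/10 s, in which the tool goes at most 50 mm and 8.59 degrees, less where a joint would pass 70% of its speed; a pose out of reach is approached as far as the arm can. A call with a number of a shift or a turn outside -1 to 1 is refused whole. A call with a gripper value outside its range is refused whole. The fingers move at their own pace and stop on an object; "squeeze" is the grip in N (left out, the last holds). Time passes only in rows, so rows that repeat a pose let the fingers close. It gives the time, the measured TCP pose, the force, the opening and the grip force at its end, in the units of the state.
- robot.get_obs(): the state, without advancing time (a new reading comes with each control period).
- robot.camera(name): name is "scene" or "top" or "wrist"; returns a dict with "img" (400x640x3 uint8, red, green, blue), "fx", "fy", "cx", "cy" (pixels), "extrinsics" (4x4, takes a point from camera to world coordinates). Camera axes: x right, y down, z forward; pixel columns grow to the right and rows downward; lengths in m; the calibration is good to about 2 mm. A picture is of the moment at which its call begins. There is no depth.
- robot.close_job(): hands the job in; it is judged then, once.
The state is a dict: "t": time; "joint_positions": joint angles; "qd": joint speeds; "joint_efforts": joint torques, N m; "tool_pos": TCP position; "orientation": TCP orientation; "ft_force": force on the tool from outside, world axes, zero at the start; "wrist_torque": the same for the moment, N m; "opening": opening from 0.0 (shut) to 1.0 (fully open); "gripper_force": force on a finger pad.
Only numpy, scipy, OpenCV 4.12 (cv2) and the standard library are available. Lean on these libraries where they do the work, as an engineer would, in place of code of your own. Each camera call takes 0.05 s, during which the arm holds its last target. There are 200 camera calls.

### The job

Take the four coloured glass baubles off their cork rings and put each into the well of the wooden carrier that has felt of its own colour, so that all four sit properly in their wells. They are thin glass: set them down gently, never drop one or let it fall to the bench, and leave the two silver baubles, the burner and the can of glass rods where they stand.

Things in the scene. Friction and masses are not known exactly. Their poses are not given: they have to be found in the camera images.
- carrier: Heavy wooden carrier block, fixed to the bench, 136 (x) x 208 (y) x 28 mm high; origin at the centre of its underside. Six round wells, 30 mm wide and 14 mm deep, open in its top face at x = -36 or +36 mm and y = -72, 0 or +72 mm in its own frame. A 40 mm bauble sits on a well's rim, its centre 13 mm above the carrier's top (41 mm above its underside).
- bauble_red: Red glass bauble, a thin-walled ball of 40 mm diameter, about 25 g, with a tiny brass cap (4 mm high, cosmetic) on top; origin at the centre of the ball. It starts resting on a cork ring.
- felt_red: Red felt disc, 27 mm across and 2 mm thick, lying at the bottom of one of the wells; marks the red bauble's well. Origin at the centre of its underside, on the well's axis.
- ring_red: Cork ring fixed to the bench, 58 mm outside, 26 mm hole, 25 mm high, on which the red bauble starts (the bauble's centre about 40 mm above the bench). Origin at the centre of its underside.
- bauble_blue: Blue glass bauble, a thin-walled ball of 40 mm diameter, about 25 g, with a tiny brass cap (4 mm high, cosmetic) on top; origin at the centre of the ball. It starts resting on a cork ring.
- felt_blue: Blue felt disc, 27 mm across and 2 mm thick, lying at the bottom of one of the wells; marks the blue bauble's well. Origin at the centre of its underside, on the well's axis.
- ring_blue: Cork ring fixed to the bench, 58 mm outside, 26 mm hole, 25 mm high, on which the blue bauble starts (the bauble's centre about 40 mm above the bench). Origin at the centre of its underside.
- bauble_green: Green glass bauble, a thin-walled ball of 40 mm diameter, about 25 g, with a tiny brass cap (4 mm high, cosmetic) on top; origin at the centre of the ball. It starts resting on a cork ring.
- felt_green: Green felt disc, 27 mm across and 2 mm thick, lying at the bottom of one of the wells; marks the green bauble's well. Origin at the centre of its underside, on the well's axis.
- ring_green: Cork ring fixed to the bench, 58 mm outside, 26 mm hole, 25 mm high, on which the green bauble starts (the bauble's centre about 40 mm above the bench). Origin at the centre of its underside.
- bauble_yellow: Yellow glass bauble, a thin-walled ball of 40 mm diameter, about 25 g, with a tiny brass cap (4 mm high, cosmetic) on top; origin at the centre of the ball. It starts resting on a cork ring.
- felt_yellow: Yellow felt disc, 27 mm across and 2 mm thick, lying at the bottom of one of the wells; marks the yellow bauble's well. Origin at the centre of its underside, on the well's axis.
- ring_yellow: Cork ring fixed to the bench, 58 mm outside, 26 mm hole, 25 mm high, on which the yellow bauble starts (the bauble's centre about 40 mm above the bench). Origin at the centre of its underside.
- silver1: Silver glass bauble, 40 mm diameter, already in its well of the carrier (no felt there); origin at the ball's centre. Stays where it is.
- silver2: Silver glass bauble, 40 mm diameter, already in its well of the carrier (no felt there); origin at the ball's centre. Stays where it is.
- burner: Loose bench burner, foot 64 mm across, column and tilted barrel, about 190 mm tall, 1.2 kg, all within 45 mm of its upright axis (the barrel's mouth leans to its +x). Origin at the centre of its underside. Stays where it is.
- rod_can: Loose green can holding glass rods, 61 mm across; can 85 mm tall, rods up to about 178 mm, 0.6 kg. Origin at the centre of its underside. Stays where it is.
Things that resemble listed ones, but are neither listed nor needed, are in the scene too. There is more than one size of the bauble_yellow; the job needs the middle-sized.

How it is judged:
By the outcome, as a careful person would: the job done as asked, in the order asked, and still so for the second after the job is handed in, with the robot touching nothing.
It also fails if it takes over 72 s, if anything falls off the work surface, if the arm or the gripper's body presses on something with over 40 N, if the wrist force passes 120 N, or if a joint passes its speed limit or range.

## Working session

There is one attempt and no reset: what is moved stays moved. The work goes in short steps, Python scripts to look and compute and a tool call to move; the robot and the scene stay as the last step left them, time stands still between calls to the robot, and variables do not carry over. Pictures are saved under pics/ and viewed, at most 10 in all, crops included, and the job is handed in when it is done.

Besides the shell and the picture viewer there is one more tool, called after ">>>" by a JSON object that holds its "method" and its "body". jog_arm: Moves the arm, as the interface text tells. Shifts and turns lie within -1 to 1; 1 stands for 100 mm of shift or 2 pi rad of turn. Its arguments: {"type":"object","properties":{"targets":{"type":"array"},"squeeze":{"type":"number"}},"required":["targets"]}

```bash
mkdir -p pics; ls
python3 - <<'E'
from bench import robot
import cv2,numpy as np,pickle
d={}
for n in("top","scene"):
    c=robot.camera(n);d[n]=c
    cv2.imwrite(f"pics/{n}0.png",c["img"][:,:,::-1])
    print(n,c["fx"],c["fy"],c["cx"],c["cy"],np.round(c["extrinsics"],3).tolist())
pickle.dump(d,open("c0.pkl","wb"))
o=robot.get_obs();print(o["t"],o["tool_pos"],o["orientation"],o["opening"],robot.finger_overhang)
E
```

```text
pics
top 404.26074396444227 404.26074396444227 314.3889823817656 197.63324078824473 [[-0.023, -0.99, 0.14, 0.408], [-1.0, 0.021, -0.014, 0.006], [0.011, -0.14, -0.99, 0.967], [0.0, 0.0, 0.0, 1.0]]
scene 369.4654886451617 369.4654886451617 326.85207624681584 201.46126883396457 [[-0.796, 0.527, -0.298, 0.864], [0.605, 0.683, -0.409, 0.461], [-0.012, -0.506, -0.862, 1.028], [0.0, 0.0, 0.0, 1.0]]
0.1 [ 0.22800549 -0.58145541  0.25259946] [-7.01169564e-04  9.82590141e-01  1.85785040e-01 -2.04584011e-04] 1.0026755723338172 0.022
```

View pics/top0.png

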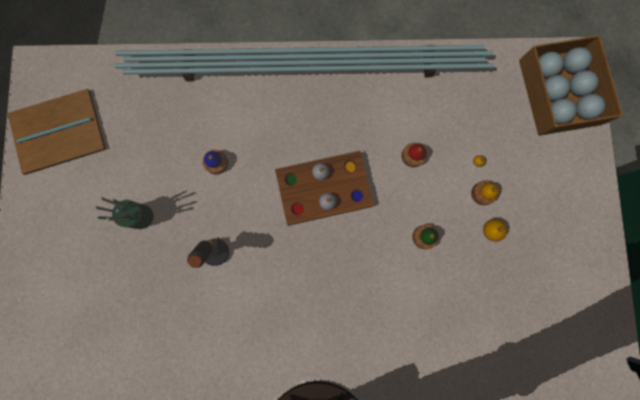

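View pics/scene0.png

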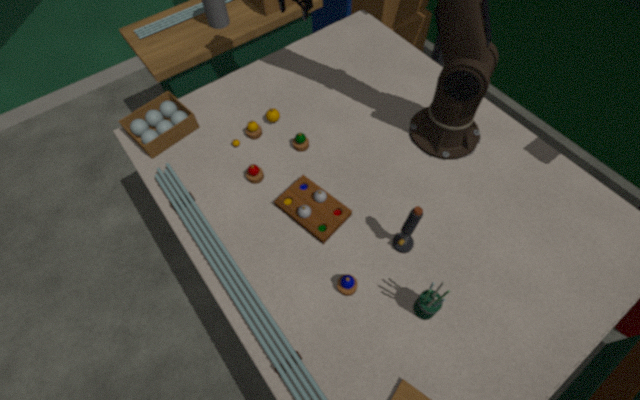

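The top view shows the carrier at about (325,188). Its felts are green (291,180), yellow (350,167), red (297,209) and blue (357,196), and the silvers are at (320,171) and (328,201).

- **Yellow candidates:** small ball (480,160), ball on a cork ring (487,190), large ball (495,230). I choose the middle-sized one on the ring, (487,190).
- **Red:** ball (416,153); the felt (297,209) is not a ball.
- **Blue:** ball (212,159); the felt is at (357,196).
- **Green:** ball (428,237); the felt (291,180) and the rod can (130,213) are not it.

```bash
cat > h.py <<'E'
import cv2,numpy as np
HUE={"red":[(0,6),(172,180)],"blue":[(110,130)],"green":[(45,85)],"yellow":[(17,32)]}
def mask(img,col,smin=130,vmin=40):
    h=cv2.cvtColor(img,cv2.COLOR_RGB2HSV);m=0
    for a,b in HUE[col]: m=m|cv2.inRange(h,(a,smin,vmin),(b,255,255))
    return m
def blobs(img,col,amin=12,**k):
    n,l,s,c=cv2.connectedComponentsWithStats(mask(img,col,**k))
    return [(c[i].round(1).tolist(),int(s[i,4]),s[i,2:4].tolist(),(s[i,:2]+(s[i,2:4]-1)/2).tolist()) for i in range(1,n) if s[i,4]>=amin]
def ray(c,p):
    E=np.array(c["extrinsics"]);d=E[:3,:3]@[(p[0]-c["cx"])/c["fx"],(p[1]-c["cy"])/c["fy"],1]
    return E[:3,3],d/np.linalg.norm(d)
def onz(c,p,z):
    o,d=ray(c,p);return o+d*(z-o[2])/d[2]
E
python3 - <<'E'
import pickle,cv2,numpy as np
from h import *
d=pickle.load(open("c0.pkl","rb"))
for n in d:
  for col in HUE:
    for b in blobs(d[n]["img"],col,vmin=30 if col!="red" else 60):
      p=b[0]
      if n=="top" and not(150<p[0]<520 and 130<p[1]<260): continue
      if n=="scene" and not(200<p[0]<440 and 90<p[1]<320): continue
      print(n,col,b,onz(d[n],p,.04).round(4)[:2],onz(d[n],p,.016).round(4)[:2])
a=cv2.resize(d["top"]["img"][140:260,395:515],None,fx=5,fy=5,interpolation=cv2.INTER_CUBIC)
cv2.imwrite("pics/crop.png",a[:,:,::-1])
E
```

```text
top red ([416.4, 151.9], 198, [18, 16], [416.5, 151.5]) [ 0.6431 -0.2499] [ 0.6492 -0.2566]
top red ([297.3, 208.7], 108, [12, 12], [297.5, 208.5]) [0.5142 0.0334] [0.5169 0.0341]
top blue ([210.1, 160.0], 95, [12, 15], [210.5, 159.0]) [0.6333 0.2356] [0.6391 0.2415]
top blue ([356.9, 195.5], 78, [10, 10], [356.5, 195.5]) [ 0.542  -0.1054] [ 0.5455 -0.1083]
top green ([291.5, 179.5], 55, [8, 9], [291.5, 180.0]) [0.5829 0.0458] [0.5875 0.0468]
top green ([427.0, 236.9], 131, [15, 14], [428.0, 236.5]) [ 0.4428 -0.2627] [ 0.4437 -0.2696]
top yellow ([478.9, 160.5], 100, [12, 10], [478.5, 160.5]) [ 0.6194 -0.3965] [ 0.6248 -0.407 ]
top yellow ([349.6, 166.5], 100, [12, 12], [349.5, 166.5]) [ 0.6111 -0.0908] [ 0.6164 -0.0933]
top yellow ([489.5, 190.9], 245, [18, 17], [489.5, 191.0]) [ 0.5463 -0.4156] [ 0.5499 -0.4265]
top yellow ([495.1, 229.7], 416, [25, 22], [495.0, 229.5]) [ 0.4558 -0.4209] [ 0.457 -0.432]
top yellow ([431.8, 235.5], 18, [5, 4], [432.0, 235.5]) [ 0.4457 -0.2739] [ 0.4467 -0.2812]
scene red ([253.1, 170.2], 83, [11, 11], [253.0, 170.0]) [ 0.6418 -0.2489] [ 0.6363 -0.26
[... 773 characters left out ...]
 316.0]) [0.5281 0.4275] [0.52   0.4267]
scene yellow ([272.4, 115.1], 141, [14, 13], [272.5, 115.0]) [ 0.4594 -0.414 ] [ 0.4496 -0.4353]
scene yellow ([252.5, 126.7], 107, [14, 12], [252.5, 126.5]) [ 0.5451 -0.4109] [ 0.5373 -0.4321]
scene yellow ([300.9, 141.8], 24, [13, 6], [300.0, 141.5]) [ 0.4493 -0.2503] [ 0.4392 -0.2675]
scene yellow ([235.5, 142.8], 40, [8, 7], [235.5, 143.0]) [ 0.6294 -0.3844] [ 0.6237 -0.4049]
scene yellow ([287.7, 201.0], 68, [10, 9], [287.5, 201.0]) [ 0.6178 -0.0827] [ 0.6118 -0.0959]
scene yellow ([320.3, 228.0], 21, [11, 11], [321.0, 229.0]) [0.5933 0.0539] [0.5867 0.044 ]
scene yellow ([400.4, 241.5], 29, [7, 6], [400.0, 241.5]) [0.4348 0.231 ] [0.4243 0.2254]
```

View pics/crop.png

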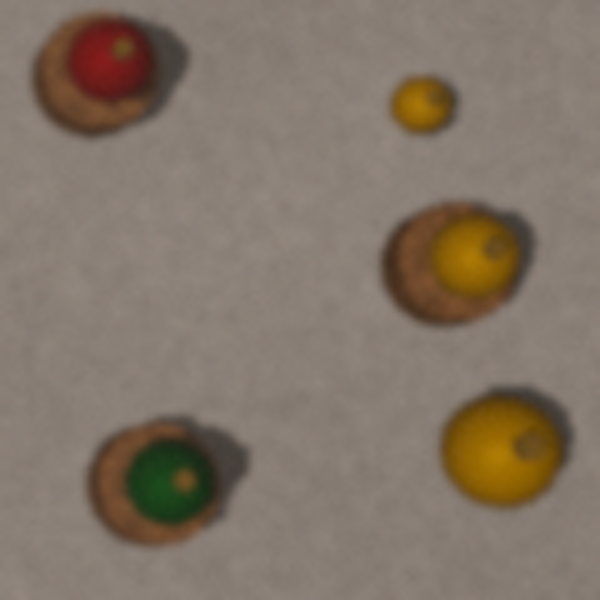

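The crop shows three yellow balls: small at (422,103), middle-sized on its cork ring at (477,255), and large at (503,450). The middle one on the ring is the one I want. I'll move above it for a wrist view.

>>> {"method": "jog_arm", "body": {"targets": [[0,0,0.097,1,0.5,0,1],[0,0,0.097,1,0.5,0,1],[0,0,0.097,1,0.5,0,1],[0,0,0.097,1,0.5,0,1],[0,0,0.097,1,0.5,0,1],[0,0,0.097,1,0.5,0,1]], "squeeze": 20}}

```text
t: 0.7
tool_pos: [0.3275, -0.5321, 0.253]
orientation: [-0.0, 0.883, 0.47, -0.0]
ft_force: [-0.5, 0.1, -0.5]
opening: 1.003
gripper_force: 0.0
```

>>> {"method": "jog_arm", "body": {"targets": [[0,0,0,1,0.5,0,1],[0,0,0,1,0.5,0,1],[0,0,0,1,0.5,0,1]]}}

```text
t: 1.0
tool_pos: [0.4338, -0.4776, 0.2532]
orientation: [-0.0, 0.881, 0.473, 0.002]
ft_force: [0.2, 0.6, -0.8]
opening: 1.002
gripper_force: 0.0
```

>>> {"method": "jog_arm", "body": {"targets": [[0,0,0,1,0.6,0,1],[0,0,0,1,0.6,0,1],[0,0,0,1,0.6,0,1],[0,0,0,1,0.6,0,1],[0,0,0,1,0.6,0,1]]}}

```text
t: 1.5
tool_pos: [0.5273, -0.4227, 0.253]
orientation: [-0.0, 0.882, 0.471, -0.001]
ft_force: [-1.0, -0.6, 0.6]
opening: 1.001
gripper_force: 0.0
```

Run:
```python
from bench import robot
from h import *
c=robot.camera("wrist");o=robot.get_obs()
cv2.imwrite("pics/w1.png",c["img"][:,:,::-1])
print(o["t"],o["tool_pos"],o["orientation"],o["joint_positions"],np.round(c["extrinsics"],3).tolist(),c["fx"],c["cx"],c["cy"])
for b in blobs(c["img"],"yellow",amin=150): print(b,onz(c,b[0],.04).round(4),onz(c,b[3],.04).round(4))
```

```text
1.55 [ 0.52661428 -0.42340945  0.25313773] [ 8.79631555e-05  8.82433060e-01  4.70437313e-01 -7.88749722e-04] [ 0.70148614  0.52815072 -0.16640992  1.4218421   0.09125257  1.19968379
 -0.06703547] [[0.831, -0.528, -0.177, 0.572], [-0.557, -0.788, -0.262, -0.356], [-0.001, 0.316, -0.949, 0.375], [0.0, 0.0, 0.0, 1.0]] 279.2756013674503 322.3678932273902 201.06120204283178
([379.5, 119.2], 390, [22, 23], [379.5, 119.0]) [ 0.6196 -0.4027  0.04  ] [ 0.6197 -0.4025  0.04  ]
([330.3, 163.6], 832, [33, 33], [331.0, 164.0]) [ 0.5443 -0.4142  0.04  ] [ 0.5448 -0.4151  0.04  ]
([277.1, 206.3], 1199, [40, 39], [277.5, 206.0]) [ 0.4581 -0.4224  0.04  ] [ 0.4588 -0.4223  0.04  ]
```

View pics/w1.png

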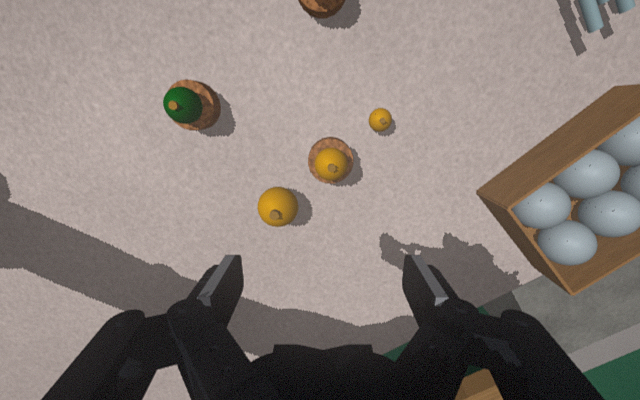

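The wrist view shows the ringed yellow ball at (331,164), with the small one at (380,119) and the large one at (277,206). That agrees with the top view at (0.545,-0.415). Now descend and grip.

>>> {"method": "jog_arm", "body": {"targets": [[0,0,0,0.17,0.07,-0.4,1],[0,0,0,0.17,0.07,-0.8,1],[0,0,0,0.17,0.07,-1,1],[0,0,0,0.17,0.07,-1,1]]}}

```text
t: 1.95
tool_pos: [0.5415, -0.4157, 0.1499]
orientation: [-0.003, 0.882, 0.47, -0.002]
ft_force: [0.3, -0.0, -0.4]
opening: 1.0
gripper_force: 0.0
```

>>> {"method": "jog_arm", "body": {"targets": [[0,0,0,0,0,-0.3,1],[0,0,0,0,0,-0.6,1],[0,0,0,0,0,-0.8,1],[0,0,0,0,0,-0.9,1],[0,0,0,0,0,-1,1],[0,0,0,0,0,-1,1],[0,0,0,0,0,-1,1]]}}

```text
t: 2.65
tool_pos: [0.5456, -0.4155, 0.0545]
orientation: [0.001, 0.882, 0.472, 0.0]
ft_force: [0.1, 0.4, -1.0]
opening: 1.002
gripper_force: 0.0
```

>>> {"method": "jog_arm", "body": {"targets": [[0,0,0,0,0,0,0.4],[0,0,0,0,0,0,0.2],[0,0,0,0,0,0,0.1],[0,0,0,0,0,0,0.0],[0,0,0,0,0,0,-0.05],[0,0,0,0,0,0,-0.1],[0,0,0,0,0,0,-0.2],[0,0,0,0,0,0,-0.3],[0,0,0,0,0,0,-0.3],[0,0,0,0,0,0,-0.3]], "squeeze": 20}}

```text
t: 3.65
tool_pos: [0.5451, -0.4147, 0.0534]
orientation: [-0.0, 0.882, 0.472, -0.0]
ft_force: [-2.8, 0.9, 6.2]
opening: 0.454
gripper_force: 19.8
```

Run:
```python
from bench import robot
from h import *
c=robot.camera("wrist");o=robot.get_obs()
cv2.imwrite("pics/w2.png",c["img"][:,:,::-1])
print(o["t"],o["tool_pos"],o["orientation"],o["opening"],o["gripper_force"],o["ft_force"])
```

```text
3.7 [ 0.54506592 -0.41476114  0.05343151] [-1.00479248e-04  8.81579515e-01  4.72035532e-01 -7.16488429e-05] 0.45023212667104834 19.775032997131348 [-2.60131083  1.913148    5.81398666]
```

View pics/w2.png

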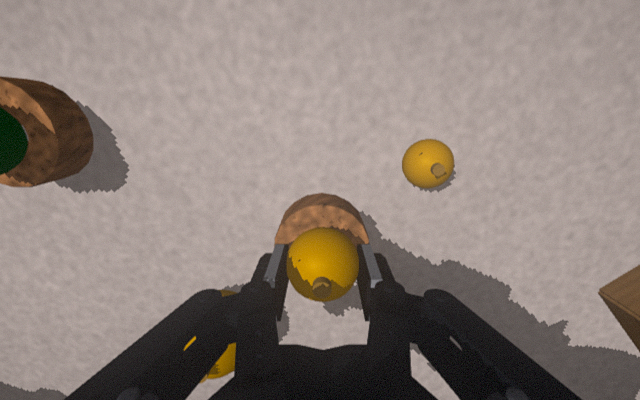

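The wrist view shows the yellow ball between the pads at (322,264). The opening and the 6 N force suggest the pads may touch near their tips, so I'll check tip height before lifting.

Run:
```python
from bench import robot
from h import *
from scipy.spatial.transform import Rotation as R
c=robot.camera("wrist");o=robot.get_obs()
E=np.array(c["extrinsics"]);q=o["orientation"];T=R.from_quat([q[1],q[2],q[3],q[0]]).as_matrix()
def pr(w):
    p=E[:3,:3].T@(w-E[:3,3]);return [round(c["cx"]+c["fx"]*p[0]/p[2],1),round(c["cy"]+c["fy"]*p[1]/p[2],1)]
for xs in(-.011,.011):
  for s in(.004,.008,.012,.016,.020,.022): print(xs,s,[pr(o["tool_pos"]+T@[xs,y,s]) for y in(-.02,.02)])
for b in blobs(c["img"],"yellow",amin=300): print(b)
for z in(.036,.04,.044): print(z,pr(np.array([.5455,-.4155,z])))
cv2.imwrite("pics/w2c.png",cv2.resize(c["img"][225:325,250:400,::-1],None,fx=5,fy=5,interpolation=cv2.INTER_NEAREST))
```

```text
-0.011 0.004 [[np.float64(284.4), np.float64(289.6)], [np.float64(359.9), np.float64(289.6)]]
-0.011 0.008 [[np.float64(285.3), np.float64(285.1)], [np.float64(359.0), np.float64(285.1)]]
-0.011 0.012 [[np.float64(286.3), np.float64(280.7)], [np.float64(358.1), np.float64(280.7)]]
-0.011 0.016 [[np.float64(287.1), np.float64(276.6)], [np.float64(357.2), np.float64(276.6)]]
-0.011 0.02 [[np.float64(287.9), np.float64(272.7)], [np.float64(356.4), np.float64(272.7)]]
-0.011 0.022 [[np.float64(288.3), np.float64(270.8)], [np.float64(356.0), np.float64(270.8)]]
0.011 0.004 [[np.float64(282.5), np.float64(252.6)], [np.float64(361.7), np.float64(252.6)]]
0.011 0.008 [[np.float64(283.6), np.float64(248.8)], [np.float64(360.7), np.float64(248.8)]]
0.011 0.012 [[np.float64(284.6), np.float64(245.2)], [np.float64(359.7), np.float64(245.2)]]
0.011 0.016 [[np.float64(285.5), np.float64(241.8)], [np.float64(358.8), np.float64(241.8)]]
0.011 0.02 [[np.float64(286.4), np.float64(238.6)], [np.float64(357.9), np.float64(238.6)]]
0.011 0.022 [[np.float64(286.8), np.float64(237.0)], [np.float64(357.5), np.float64(237.0)]]
([427.5, 163.2], 1933, [52, 49], [427.5, 163.0])
([322.2, 263.6], 4240, [73, 75], [322.0, 264.0])
([222.8, 363.6], 609, [36, 41], [217.5, 362.0])
0.036 [np.float64(323.5), np.float64(258.9)]
0.04 [np.float64(323.5), np.float64(262.6)]
0.044 [np.float64(323.6), np.float64(266.5)]
```

View pics/w2c.png

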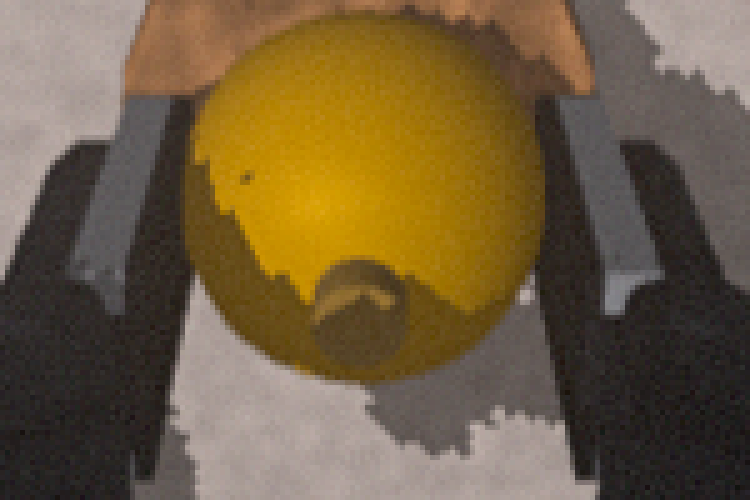

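The crop shows the pad tips at row ~244, which puts them about 14–16 mm ahead of the TCP, right at the ball's equator. I'll open slightly, go 5 mm lower and regrip.

>>> {"method": "jog_arm", "body": {"targets": [[0,0,0,0,0,0,0.3],[0,0,0,0,0,0,0.3],[0,0,0,0,0,0,0.3],[0,0,0,0,0,-0.03,0.3],[0,0,0,0,0,-0.06,0.3],[0,0,0,0,0,-0.06,0.3]]}}

```text
t: 4.35
tool_pos: [0.5449, -0.4146, 0.0466]
orientation: [-0.0, 0.882, 0.472, -0.0]
ft_force: [0.6, 0.3, 0.9]
opening: 0.649
gripper_force: 0.0
```

>>> {"method": "jog_arm", "body": {"targets": [[0,0,0,0,0,0,0.1],[0,0,0,0,0,0,0.0],[0,0,0,0,0,0,-0.1],[0,0,0,0,0,0,-0.2],[0,0,0,0,0,0,-0.3],[0,0,0,0,0,0,-0.3],[0,0,0,0,0,0,-0.3]], "squeeze": 20}}

```text
t: 5.05
tool_pos: [0.5451, -0.4148, 0.0475]
orientation: [-0.0, 0.882, 0.472, -0.0]
ft_force: [-3.5, 1.9, 5.4]
opening: 0.45
gripper_force: 19.9
```

>>> {"method": "jog_arm", "body": {"targets": [[0,0,0,0,0,0.03,-0.3],[0,0,0,0,0,0.06,-0.3],[0,0,0,0,0,0.1,-0.3],[0,0,0,0,0,0.1,-0.3]]}}

```text
t: 5.45
tool_pos: [0.5457, -0.4152, 0.0581]
orientation: [0.001, 0.882, 0.472, 0.0]
ft_force: [-0.6, 0.6, -0.8]
opening: 0.453
gripper_force: 20.2
```

Run:
```python
from bench import robot
from h import *
c=robot.camera("wrist");o=robot.get_obs()
print(o["t"],o["tool_pos"],o["opening"],o["gripper_force"],o["ft_force"])
for b in blobs(c["img"],"yellow",amin=300): print(b)
```

```text
5.5 [ 0.54551166 -0.41506986  0.057722  ] 0.4548363656587268 20.1553612947464 [ 0.45667538  0.25627364 -0.31197217]
([423.2, 161.6], 1821, [50, 47], [423.5, 162.0])
([322.3, 269.7], 4595, [77, 77], [322.0, 270.0])
([225.2, 358.6], 411, [27, 30], [222.0, 356.5])
```

>>> {"method": "jog_arm", "body": {"targets": [[0,0,0,0,0,0.3,-0.3],[0,0,0,0,0,0.6,-0.3],[0,0,0,0,0,1,-0.3],[0,0,0,0,0,1,-0.3]]}}

```text
t: 5.9
tool_pos: [0.548, -0.4165, 0.1634]
orientation: [0.004, 0.882, 0.472, 0.002]
ft_force: [-0.0, -1.0, -0.1]
opening: 0.452
gripper_force: 20.4
```

>>> {"method": "jog_arm", "body": {"targets": [[0,0,0,0,0.3,0.3,-0.3],[0,0,0,0,0.6,0.6,-0.3],[0,0,0,0,1,0.9,-0.3]]}}

```text
t: 6.2
tool_pos: [0.5446, -0.3153, 0.2477]
orientation: [0.0, 0.882, 0.471, -0.0]
ft_force: [0.9, -0.2, 0.4]
opening: 0.453
gripper_force: 20.4
```

>>> {"method": "jog_arm", "body": {"targets": [[0,0,0,0,0.5,0,-0.3],[0,0,0,0,1,0,-0.3],[0,0,0,0,1,0,-0.3]]}}

```text
t: 6.5
tool_pos: [0.5463, -0.2059, 0.2479]
orientation: [-0.001, 0.879, 0.477, 0.002]
ft_force: [0.7, 0.2, 0.0]
opening: 0.453
gripper_force: 20.4
```

>>> {"method": "jog_arm", "body": {"targets": [[0,0,0,-0.1,0.4,0,-0.3],[0,0,0,-0.2,0.8,0,-0.3],[0,0,0,-0.2,0.8,0,-0.3],[0,0,0,-0.2,0.8,0,-0.3],[0,0,0,-0.2,0.8,0,-0.3]]}}

```text
t: 7.0
tool_pos: [0.5253, -0.1361, 0.2472]
orientation: [0.0, 0.882, 0.472, -0.0]
ft_force: [0.3, -0.8, -0.4]
opening: 0.451
gripper_force: 20.5
```

Run:
```python
from bench import robot
from h import *
import pickle
c=robot.camera("wrist");o=robot.get_obs();t=robot.camera("top");s=robot.camera("scene")
pickle.dump((c,o,t,s),open("c1.pkl","wb"))
cv2.imwrite("pics/w3.png",c["img"][:,:,::-1])
print(o["t"],o["tool_pos"],o["opening"],o["gripper_force"],o["ft_force"])
for col in HUE:
  for b in blobs(c["img"],col,amin=100,vmin=30): print(col,b,onz(c,b[0],.016).round(4),onz(c,b[3],.04).round(4))
```

```text
7.05 [ 0.52530119 -0.13631245  0.24713195] 0.45062597389522907 20.460883677005768 [-0.50988824  1.03404768 -0.0335947 ]
red ([229.8, 55.8], 477, [23, 27], [230.0, 56.0]) [0.5139 0.0357 0.016 ] [0.5178 0.0283 0.04  ]
red ([450.7, 201.3], 779, [34, 31], [451.5, 202.0]) [ 0.6466 -0.2623  0.016 ] [ 0.6419 -0.2506  0.04  ]
blue ([321.6, 147.2], 326, [21, 21], [321.0, 147.0]) [ 0.5434 -0.1075  0.016 ] [ 0.5447 -0.1043  0.04  ]
green ([272.4, 6.6], 328, [25, 16], [273.0, 7.5]) [0.5829 0.0471 0.016 ] [0.582  0.0382 0.04  ]
yellow ([363.6, 103.4], 451, [24, 25], [363.5, 103.0]) [ 0.6138 -0.0924  0.016 ] [ 0.6109 -0.0904  0.04  ]
yellow ([322.3, 269.8], 4483, [76, 77], [322.5, 270.0]) [ 0.4463 -0.2544  0.016 ] [ 0.4548 -0.2422  0.04  ]
yellow ([478.1, 285.9], 297, [21, 19], [478.0, 286.0]) [ 0.623  -0.4053  0.016 ] [ 0.6192 -0.3826  0.04  ]
```

View pics/w3.png

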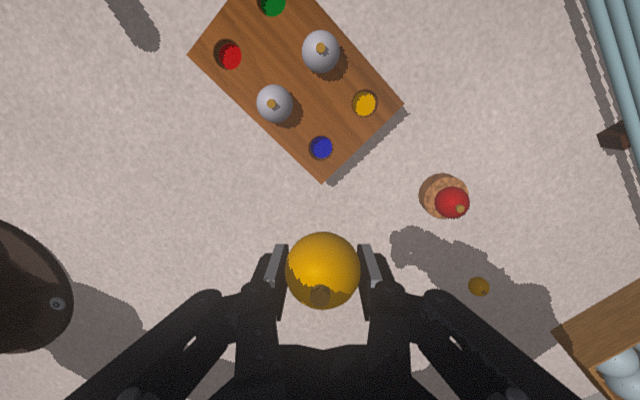

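The wrist view shows the yellow ball held at (322,270). The felts are yellow (364,103), blue (321,147), red (230,56) and green (272,7), and the silvers are at (321,50) and (275,103). Next, fit the carrier from the felts in the three views and work out the held-ball offset.

Run:
```python
from h import *
import pickle
from scipy.spatial.transform import Rotation as R
c,o,t,s=pickle.load(open("c1.pkl","rb"))
W={"blue":(-36,-72),"green":(36,72),"red":(-36,72),"yellow":(36,-72)}
M={"top":dict(red=(.5169,.0341),blue=(.5455,-.1083),green=(.5875,.0468),yellow=(.6164,-.0933)),
"scene":dict(red=(.5121,.0317),blue=(.5409,-.1105),green=(.5829,.0465),yellow=(.6118,-.0959)),
"wrist":dict(red=(.5139,.0357),blue=(.5434,-.1075),yellow=(.6138,-.0924))}
def fit(P,Q):
    P,Q=np.array(P)/1e3,np.array(Q);p,q=P.mean(0),Q.mean(0);H=(P-p).T@(Q-q)
    a=np.arctan2(H[0,1]-H[1,0],H[0,0]+H[1,1]);r=np.array([[np.cos(a),-np.sin(a)],[np.sin(a),np.cos(a)]])
    return a,q-r@p,r,np.abs((P-p)@r.T+q-Q).max()
for n in list(M)+["all"]:
    K=[(k,v) for m in(M if n=="all" else [n]) for k,v in M[m].items()]
    a,tr,r,e=fit([W[k] for k,_ in K],[v for _,v in K])
    print(n,np.degrees(a).round(2),tr.round(4),"maxres",e.round(4),{k:(tr+r@(np.array(w)/1e3)).round(4).tolist() for k,w in W.items()})
q=o["orientation"];T=R.from_quat([q[1],q[2],q[3],q[0]]).as_matrix()
# held ball in tool frame, ball ~7.5mm ahead of TCP
for z in(.007,.010):
    p=onz(c,(322.3,269.9),o["tool_pos"][2]-z);print("held, tool frame",(T.T@(p-o["tool_pos"])).round(4),(p-o["tool_pos"]).round(4))
for col,z in(("red",.04),("blue",.04),("green",.04)):
    for n,k in(("top",t),("scene",s),("wrist",c)):
        for b in blobs(k["img"],col,amin=50,vmin=30): print(col,n,b[1],b[2],onz(k,b[0],z).round(4)[:2],onz(k,b[3],z).round(4)[:2])
```

```text
top 11.42 [ 0.5666 -0.0302] maxres 0.0008 {'blue': [0.5455, -0.1079], 'green': [0.5876, 0.0475], 'red': [0.517, 0.0333], 'yellow': [0.6161, -0.0936]}
scene 11.51 [ 0.5619 -0.032 ] maxres 0.0008 {'blue': [0.541, -0.1098], 'green': [0.5828, 0.0457], 'red': [0.5123, 0.0313], 'yellow': [0.6116, -0.0954]}
wrist 11.56 [ 0.564  -0.0288] maxres 0.0012 {'blue': [0.5431, -0.1066], 'green': [0.5848, 0.0489], 'red': [0.5143, 0.0345], 'yellow': [0.6137, -0.0921]}
all 11.45 [ 0.5642 -0.0305] maxres 0.0028 {'blue': [0.5432, -0.1082], 'green': [0.5852, 0.0472], 'red': [0.5146, 0.0329], 'yellow': [0.6138, -0.0939]}
held, tool frame [-0.0008 -0.      0.007 ] [-0.0005 -0.0006 -0.007 ]
held, tool frame [-0.0027 -0.      0.01  ] [-0.0015 -0.0022 -0.01  ]
red top 109 [12, 12] [0.5142 0.0334] [0.5146 0.033 ]
red scene 85 [11, 11] [ 0.6417 -0.2483] [ 0.6416 -0.2498]
red scene 446 [24, 37] [0.1212 0.7581] [0.1172 0.7478]
red wrist 477 [23, 27] [0.5177 0.0286] [0.5178 0.0283]
red wrist 779 [34, 31] [ 0.6414 -0.2492] [ 0.6419 -0.2506]
blue top 87 [12, 13] [0.6333 0.236 ] [0.6357 0.2347]
blue top 80 [10, 10] [ 0.5423 -0.1052] [ 0.5421 -0.1045]
blue scene 121 [13, 13] [0.6339 0.2309] [0.6339 0.2309]
blue wrist 326 [21, 21] [ 0.5452 -0.1049] [ 0.5447 -0.1043]
green top 1817 [21, 166] [ 0.4499 -0.7399] [ 0.3946 -0.7246]
green scene 631 [55, 40] [ 1.0298 -1.619 ] [ 1.0086 -1.5622]
green scene 71 [22, 16] [ 0.7431 -1.4612] [ 0.7396 -1.4632]
green scene 238 [14, 43] [-0.4046 -0.4596] [-0.3904 -0.4456]
green scene 11345 [149, 186] [-0.5686  0.1238] [-0.4613  0.1595]
green scene 63 [13, 20] [ 0.7563 -1.3171] [ 0.7565 -1.3092]
green scene 1072 [101, 60] [ 0.4928 -0.7615] [ 0.4918 -0.7674]
green scene 68 [12, 23] [ 1.1407 -1.4118] [ 1.137  -1.4008]
green wrist 328 [25, 16] [0.582  0.0392] [0.582  0.0382]
```

>>> {"method": "jog_arm", "body": {"targets": [[0,0,0,0.45,0.2,0,-0.3],[0,0,0,0.89,0.43,-0.2,-0.3],[0,0,0,0.89,0.43,-0.6,-0.3],[0,0,0,0.89,0.43,-1,-0.3],[0,0,0,0.89,0.43,-1,-0.3]]}}

```text
t: 7.65
tool_pos: [0.6108, -0.0924, 0.1417]
orientation: [-0.003, 0.882, 0.472, -0.004]
ft_force: [-0.4, 0.4, -0.7]
opening: 0.453
gripper_force: 20.5
```

>>> {"method": "jog_arm", "body": {"targets": [[0,0,0,0,0,-0.3,-0.3],[0,0,0,0,0,-0.6,-0.3],[0,0,0,0,0,-0.8,-0.3],[0,0,0,0,0,-0.88,-0.3],[0,0,0,0,0,-0.88,-0.3],[0,0,0,0,0,-0.88,-0.3]]}}

```text
t: 8.25
tool_pos: [0.6153, -0.0922, 0.0611]
orientation: [0.001, 0.882, 0.472, 0.001]
ft_force: [-0.2, -0.1, 0.4]
opening: 0.451
gripper_force: 20.5
```

Run:
```python
from bench import robot
from h import *
c=robot.camera("wrist");o=robot.get_obs()
cv2.imwrite("pics/w4.png",c["img"][:,:,::-1])
print(o["t"],o["tool_pos"],o["opening"],o["gripper_force"],o["ft_force"])
```

```text
8.3 [ 0.61538015 -0.09211384  0.06116935] 0.4541080936646377 20.48817068338394 [-0.09619071  0.3193045  -0.37613662]
```

View pics/w4.png

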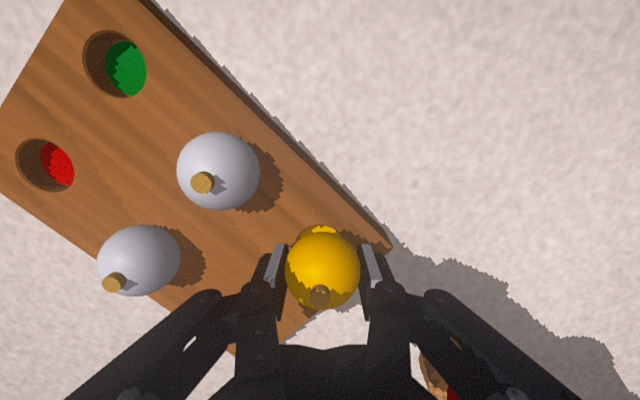

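Ball is over its well. The silvers are at (218,171) and (139,261), and the rims of the green and red wells at (115,64) and (45,165). These close features refine the carrier pose.

Run:
```python
from bench import robot
from h import *
c=robot.camera("wrist")
h=cv2.cvtColor(c["img"],cv2.COLOR_RGB2HSV)
P=[];Q=[]
def add(w,p,z):
    g=onz(c,p,z)[:2];P.append(w);Q.append(g);print(w,p,g.round(4))
g=cv2.inRange(h,(0,0,95),(180,40,255))
for w,(x0,y0,x1,y1) in (((36,0),(172,128,266,213)),((-36,0),(95,222,183,300))):
    m=np.zeros_like(g);m[y0:y1,x0:x1]=g[y0:y1,x0:x1]
    cs=max(cv2.findContours(m,cv2.RETR_EXTERNAL,cv2.CHAIN_APPROX_NONE)[0],key=cv2.contourArea)
    e=cv2.fitEllipse(cv2.convexHull(cs));print(e);add(w,e[0],.041)
add((36,72),(115,64),.028);add((-36,72),(45,165),.028)
P=np.array(P)/1e3;Q=np.array(Q)
for k in(4,2):
    p,q=P[:k].mean(0),Q[:k].mean(0);H=(P[:k]-p).T@(Q[:k]-q)
    a=np.arctan2(H[0,1]-H[1,0],H[0,0]+H[1,1]);r=np.array([[np.cos(a),-np.sin(a)],[np.sin(a),np.cos(a)]])
    print(np.degrees(a),(q-r@p).round(4),((P-p)@r.T+q-Q).round(4).tolist(),{n:(q+r@(np.array(w)/1e3-p)).round(4).tolist() for n,w in dict(yellow=(36,-72),blue=(-36,-72),red=(-36,72),green=(36,72)).items()})
```

```text
((217.7419891357422, 170.8855438232422), (77.48064422607422, 83.45973205566406), 102.56253814697266)
(36, 0) (217.7419891357422, 170.8855438232422) [ 0.5981 -0.0211]
((133.59564208984375, 266.5972900390625), (74.77605438232422, 97.75775146484375), 52.67513656616211)
(-36, 0) (133.59564208984375, 266.5972900390625) [ 0.5207 -0.0373]
(36, 72) (115, 64) [0.5852 0.0498]
(-36, 72) (45, 165) [0.5143 0.0355]
9.68217087786465 [ 0.5606 -0.0288] [[-0.002, -0.0016], [0.0044, 0.0024], [-0.0012, -0.0015], [-0.0013, 0.0007]] {'yellow': [0.6082, -0.0937], 'blue': [0.5372, -0.1058], 'red': [0.513, 0.0362], 'green': [0.584, 0.0483]}
11.823045803431665 [ 0.5594 -0.0292] [[-0.0034, -0.0007], [0.0034, 0.0007], [-0.0053, -0.0011], [-0.0049, -0.0016]] {'yellow': [0.6094, -0.0923], 'blue': [0.5389, -0.107], 'red': [0.5094, 0.0339], 'green': [0.5799, 0.0487]}
```

>>> {"method": "jog_arm", "body": {"targets": [[0,0,0,-0.01,0,-0.04,-0.3],[0,0,0,-0.01,0,-0.07,-0.3],[0,0,0,-0.01,0,-0.09,-0.3],[0,0,0,-0.01,0,-0.105,-0.3],[0,0,0,-0.01,0,-0.12,-0.3],[0,0,0,-0.01,0,-0.12,-0.3]]}}

```text
t: 8.95
tool_pos: [0.6131, -0.0919, 0.0488]
orientation: [0.0, 0.882, 0.472, -0.0]
ft_force: [-6.4, 0.7, 18.0]
opening: 0.453
gripper_force: 29.4
```

Run:
```python
from bench import robot
from h import *
c=robot.camera("wrist");o=robot.get_obs()
print(o["t"],o["tool_pos"],o["opening"],o["gripper_force"],o["ft_force"])
for b in blobs(c["img"],"yellow",amin=3000): print(b)
```

```text
9.0 [ 0.61313739 -0.09188735  0.04880391] 0.45397415905515326 29.25119293096941 [-6.47299726  0.63724634 17.82044228]
([322.0, 270.4], 4767, [79, 80], [321.0, 270.5])
```

>>> {"method": "jog_arm", "body": {"targets": [[0,0,0,-0.01,0,0.005,-0.3],[0,0,0,-0.02,0,0.005,-0.3],[0,0,0,-0.02,0,0.005,-0.3],[0,0,0,-0.02,0,0.005,-0.3]]}}

```text
t: 9.4
tool_pos: [0.613, -0.0919, 0.0489]
orientation: [0.001, 0.882, 0.472, 0.002]
ft_force: [1.8, -1.1, 7.5]
opening: 0.456
gripper_force: 24.1
```

>>> {"method": "jog_arm", "body": {"targets": [[0,0,0,0,0,0.003,-0.05],[0,0,0,0,0,0.003,0.0],[0,0,0,0,0,0.003,0.1],[0,0,0,0,0,0.003,0.3],[0,0,0,0,0,0.003,0.5],[0,0,0,0,0,0.003,0.5]]}}

```text
t: 10.0
tool_pos: [0.6108, -0.0918, 0.0478]
orientation: [-0.0, 0.882, 0.472, -0.0]
ft_force: [0.7, -1.0, -0.4]
opening: 0.754
gripper_force: 0.0
```

>>> {"method": "jog_arm", "body": {"targets": [[0,0,0,0,0,0.2,0.5],[0,0,0,0,0,0.5,0.6],[0,0,0,0,0,1,0.8],[0,0,0,0,0,1,1],[0,0,0,0,0,1,1]]}}

```text
t: 10.5
tool_pos: [0.612, -0.0919, 0.1495]
orientation: [0.001, 0.882, 0.472, 0.001]
ft_force: [-0.4, -1.0, -0.3]
opening: 1.004
gripper_force: 0.0
```

Run:
```python
from bench import robot
from h import *
c=robot.camera("wrist");t=robot.camera("top");o=robot.get_obs()
print(o["t"],o["tool_pos"],o["opening"],o["ft_force"])
for col in("yellow","blue","red","green"):
  for b in blobs(c["img"],col,amin=150,vmin=30): print(col,b,onz(c,b[3],.041).round(4),onz(c,b[0],.016).round(4))
for b in blobs(t["img"],"yellow",amin=60): print(b,onz(t,b[3],.041).round(4))
```

```text
10.6 [ 0.61047501 -0.09191203  0.14726213] 0.9987529938673725 [-0.03922998  0.40928493 -0.36986582]
yellow ([323.6, 205.1], 1665, [46, 47], [323.5, 205.0]) [ 0.6132 -0.0925  0.041 ] [ 0.6085 -0.0999  0.016 ]
yellow ([469.1, 390.2], 412, [25, 21], [469.0, 389.0]) [ 0.628  -0.3644  0.041 ] [ 0.6242 -0.4031  0.016 ]
blue ([272.9, 246.5], 386, [25, 20], [273.0, 246.5]) [ 0.5524 -0.1003  0.041 ] [ 0.541  -0.1084  0.016 ]
red ([150.4, 143.1], 595, [26, 31], [150.5, 143.0]) [0.5259 0.0298 0.041 ] [0.5116 0.0357 0.016 ]
green ([200.8, 80.6], 748, [29, 34], [200.0, 80.5]) [0.5906 0.0428 0.041 ] [0.584  0.0498 0.016 ]
([479.1, 160.5], 94, [11, 11], [479.0, 161.0]) [ 0.6179 -0.3962  0.041 ]
```

Yellow is seated, seen at (0.6132,-0.0925), which matches its well. Red next, at (0.642,-0.250).

>>> {"method": "jog_arm", "body": {"targets": [[0,0,0,0.08,-0.4,0,1],[0,0,0,0.15,-0.8,0,1],[0,0,0,0.15,-0.8,0,1]]}}

```text
t: 10.9
tool_pos: [0.625, -0.1798, 0.1461]
orientation: [0.001, 0.883, 0.468, -0.002]
ft_force: [0.8, -0.7, -0.5]
opening: 0.997
gripper_force: 0.0
```

>>> {"method": "jog_arm", "body": {"targets": [[0,0,0,0.08,-0.4,0,1],[0,0,0,0.165,-0.78,0,1],[0,0,0,0.165,-0.78,0,1],[0,0,0,0.165,-0.78,0,1],[0,0,0,0.165,-0.78,0,1],[0,0,0,0.165,-0.78,0,1]]}}

```text
t: 11.5
tool_pos: [0.6426, -0.2481, 0.1476]
orientation: [-0.001, 0.881, 0.473, -0.0]
ft_force: [0.4, 0.7, -0.2]
opening: 0.998
gripper_force: 0.0
```

Run:
```python
from bench import robot
from h import *
c=robot.camera("wrist");o=robot.get_obs()
print(o["t"],o["tool_pos"],o["opening"],o["ft_force"])
for b in blobs(c["img"],"red",amin=150,vmin=30): print(b,onz(c,b[3],.04).round(4),onz(c,b[0],.04).round(4))
```

```text
11.55 [ 0.6426825  -0.2482974   0.14786705] 1.0008691184757106 [-0.35020107 -0.44882935  0.00770818]
([321.6, 207.2], 1434, [45, 45], [322.0, 208.0]) [ 0.641  -0.2498  0.04  ] [ 0.6411 -0.249   0.04  ]
```

>>> {"method": "jog_arm", "body": {"targets": [[0,0,0,-0.012,-0.01,-0.3,1],[0,0,0,-0.012,-0.01,-0.6,1],[0,0,0,-0.012,-0.01,-0.8,1],[0,0,0,-0.012,-0.01,-0.9,1],[0,0,0,-0.012,-0.01,-1,0.8],[0,0,0,-0.012,-0.01,-1,0.5],[0,0,0,-0.012,-0.01,-1,0.3],[0,0,0,-0.012,-0.01,-1,0.2]]}}

```text
t: 12.35
tool_pos: [0.6422, -0.251, 0.0493]
orientation: [0.001, 0.882, 0.472, 0.001]
ft_force: [0.2, -0.0, -0.1]
opening: 0.603
gripper_force: 0.0
```

>>> {"method": "jog_arm", "body": {"targets": [[0,0,0,0,0,0,0.1],[0,0,0,0,0,0,0.0],[0,0,0,0,0,0,-0.1],[0,0,0,0,0,0,-0.2],[0,0,0,0,0,0,-0.3],[0,0,0,0,0,0,-0.3],[0,0,0,0,0,0,-0.3]], "squeeze": 20}}

```text
t: 13.05
tool_pos: [0.6416, -0.2508, 0.0487]
orientation: [0.0, 0.882, 0.472, 0.0]
ft_force: [-3.2, 1.0, 6.3]
opening: 0.456
gripper_force: 19.5
```

>>> {"method": "jog_arm", "body": {"targets": [[0,0,0,0,0,0.03,-0.3],[0,0,0,0,0,0.06,-0.3],[0,0,0,0,0,0.1,-0.3],[0,0,0,0,0,0.1,-0.3]]}}

```text
t: 13.45
tool_pos: [0.6419, -0.251, 0.0589]
orientation: [0.0, 0.882, 0.472, 0.0]
ft_force: [1.0, -0.4, -0.4]
opening: 0.453
gripper_force: 20.2
```

Run:
```python
from bench import robot
from h import *
c=robot.camera("wrist");o=robot.get_obs()
print(o["t"],o["tool_pos"],o["opening"],o["gripper_force"],o["ft_force"])
for b in blobs(c["img"],"red",amin=1500,vmin=30): print(b,onz(c,b[3],o["tool_pos"][2]-.0075).round(4))
```

```text
13.5 [ 0.64181123 -0.25094897  0.05854533] 0.452340060517371 20.152815878391266 [-0.34203391 -0.73536911 -0.34871272]
([322.4, 265.0], 4123, [76, 76], [322.5, 267.5]) [ 0.6421 -0.2511  0.051 ]
```

>>> {"method": "jog_arm", "body": {"targets": [[0,0,0,0,0,0.4,-0.3],[0,0,0,0,0,0.8,-0.3],[0,0,0,0,0.2,1,-0.3],[0,0,0,0,0.6,1,-0.3],[0,0,0,0,1,1,-0.3]]}}

```text
t: 14.0
tool_pos: [0.6416, -0.1495, 0.1588]
orientation: [0.0, 0.882, 0.471, 0.001]
ft_force: [0.1, 1.1, -1.3]
opening: 0.451
gripper_force: 20.4
```

>>> {"method": "jog_arm", "body": {"targets": [[0,0,0,-0.3,0.5,0,-0.3],[0,0,0,-0.6,1,0,-0.3],[0,0,0,-0.6,1,0,-0.3]]}}

```text
t: 14.3
tool_pos: [0.5785, -0.0441, 0.1579]
orientation: [-0.002, 0.88, 0.475, -0.0]
ft_force: [0.5, 0.7, -0.6]
opening: 0.45
gripper_force: 20.5
```

>>> {"method": "jog_arm", "body": {"targets": [[0,0,0,-0.35,0.45,0,-0.3],[0,0,0,-0.68,0.85,0,-0.3],[0,0,0,-0.68,0.85,0,-0.3],[0,0,0,-0.68,0.85,-0.3,-0.3],[0,0,0,-0.68,0.85,-0.6,-0.3],[0,0,0,-0.68,0.85,-0.8,-0.3],[0,0,0,-0.68,0.85,-0.9,-0.3],[0,0,0,-0.68,0.85,-0.98,-0.3],[0,0,0,-0.68,0.85,-0.98,-0.3]]}}

```text
t: 15.2
tool_pos: [0.5134, 0.0341, 0.0597]
orientation: [-0.0, 0.882, 0.472, -0.0]
ft_force: [-0.7, 0.3, 0.1]
opening: 0.451
gripper_force: 20.5
```

Run:
```python
from bench import robot
from h import *
c=robot.camera("wrist");o=robot.get_obs()
print(o["t"],o["tool_pos"],o["opening"],o["gripper_force"],o["ft_force"])
for b in blobs(c["img"],"red",amin=1500,vmin=30): print(b,onz(c,b[3],o["tool_pos"][2]-.008).round(4))
```

```text
15.25 [0.5137298  0.0342188  0.06030716] 0.4499531901574296 20.494527518749237 [ 0.33829282 -0.19354241 -0.13348503]
([322.6, 263.5], 4409, [76, 85], [322.5, 265.0]) [0.5145 0.0356 0.0523]
```

>>> {"method": "jog_arm", "body": {"targets": [[0,0,0,0,0,-0.04,-0.3],[0,0,0,0,0,-0.06,-0.3],[0,0,0,0,0,-0.08,-0.3],[0,0,0,0,0,-0.095,-0.3],[0,0,0,0,0,-0.1,-0.3],[0,0,0,0,0,-0.1,-0.3]]}}

```text
t: 15.85
tool_pos: [0.5136, 0.0341, 0.0502]
orientation: [0.0, 0.882, 0.472, 0.0]
ft_force: [0.7, -0.9, 0.8]
opening: 0.452
gripper_force: 20.6
```

No contact yet, so I'll creep lower.

>>> {"method": "jog_arm", "body": {"targets": [[0,0,0,0,0,-0.008,-0.3],[0,0,0,0,0,-0.012,-0.3],[0,0,0,0,0,-0.012,-0.3]]}}

```text
t: 16.15
tool_pos: [0.5139, 0.0341, 0.0494]
orientation: [0.0, 0.882, 0.472, 0.0]
ft_force: [-1.1, -0.8, 6.4]
opening: 0.451
gripper_force: 21.0
```

>>> {"method": "jog_arm", "body": {"targets": [[0,0,0,0,0,0.003,-0.05],[0,0,0,0,0,0.003,0.0],[0,0,0,0,0,0.003,0.1],[0,0,0,0,0,0.003,0.3],[0,0,0,0,0,0.003,0.5],[0,0,0,0,0,0.003,0.5]]}}

```text
t: 16.75
tool_pos: [0.5135, 0.0341, 0.0492]
orientation: [-0.0, 0.882, 0.472, -0.0]
ft_force: [-0.1, 0.2, -0.2]
opening: 0.751
gripper_force: 0.0
```

>>> {"method": "jog_arm", "body": {"targets": [[0,0,0,0,0,0.2,0.5],[0,0,0,0,0,0.5,0.6],[0,0,0,0,0,1,0.8],[0,0,0,0,0,1,1],[0,0,0,0,0,1,1]]}}

```text
t: 17.25
tool_pos: [0.5142, 0.0342, 0.1504]
orientation: [0.001, 0.882, 0.472, 0.001]
ft_force: [0.4, -0.3, -0.1]
opening: 1.004
gripper_force: 0.0
```

Run:
```python
from bench import robot
from h import *
c=robot.camera("wrist");o=robot.get_obs()
print(o["t"],o["tool_pos"],o["opening"],o["ft_force"])
for col in("red","green","blue"):
  for b in blobs(c["img"],col,amin=150,vmin=30): print(col,b,onz(c,b[3],.041).round(4),onz(c,b[0],.016).round(4))
```

```text
17.3 [0.51333427 0.03396183 0.14921641] 0.9980712602283318 [-0.02244253  0.22600963 -0.21391269]
red ([321.9, 204.2], 1504, [46, 45], [321.5, 205.0]) [0.5138 0.0343 0.041 ] [0.5098 0.0276 0.016 ]
green ([380.5, 144.0], 514, [27, 28], [380.0, 143.5]) [0.5831 0.052  0.041 ] [0.5859 0.0461 0.016 ]
```

Red is seated at (0.5138,0.0343). Now green.

>>> {"method": "jog_arm", "body": {"targets": [[0,0,0,-0.1,-0.5,0,1],[0,0,0,-0.2,-1,0,1],[0,0,0,-0.2,-1,0,1]]}}

```text
t: 17.6
tool_pos: [0.4906, -0.0731, 0.1474]
orientation: [0.0, 0.884, 0.468, -0.003]
ft_force: [-0.5, 0.6, -0.4]
opening: 1.0
gripper_force: 0.0
```

>>> {"method": "jog_arm", "body": {"targets": [[0,0,0,-0.1,-0.5,0,1],[0,0,0,-0.2,-1,0,1],[0,0,0,-0.2,-1,0,1]]}}

```text
t: 17.9
tool_pos: [0.4704, -0.1729, 0.1476]
orientation: [0.0, 0.884, 0.468, -0.002]
ft_force: [0.2, -0.2, -0.7]
opening: 0.999
gripper_force: 0.0
```

>>> {"method": "jog_arm", "body": {"targets": [[0,0,0,-0.15,-0.5,0,1],[0,0,0,-0.3,-1,0,1],[0,0,0,-0.3,-1,0,1],[0,0,0,-0.3,-1,0,1],[0,0,0,-0.3,-1,0,1],[0,0,0,-0.3,-1,0,1]]}}

```text
t: 18.5
tool_pos: [0.444, -0.264, 0.1488]
orientation: [-0.001, 0.881, 0.473, 0.0]
ft_force: [0.8, 0.3, -0.2]
opening: 0.995
gripper_force: 0.0
```

Run:
```python
from bench import robot
from h import *
c=robot.camera("wrist");o=robot.get_obs()
print(o["t"],o["tool_pos"],o["opening"],o["ft_force"])
for b in blobs(c["img"],"green",amin=150,vmin=30): print(b,onz(c,b[3],.04).round(4),onz(c,b[0],.04).round(4))
```

```text
18.55 [ 0.44403183 -0.26417212  0.14896263] 1.0011634748773823 [0.07175175 0.53883376 0.54291495]
([316.0, 206.7], 201, [24, 27], [316.5, 207.0]) [ 0.4386 -0.2627  0.04  ] [ 0.4384 -0.2622  0.04  ]
```

Run:
```python
from bench import robot
from h import *
c=robot.camera("wrist");o=robot.get_obs()
print(o["tool_pos"])
for v,s in((15,130),(10,100),(8,90)):
  for b in blobs(c["img"][150:270,260:390],"green",amin=150,vmin=v,smin=s):
    print(v,b,[onz(c,(p[0]+260,p[1]+150),.04).round(4)[:2] for p in(b[0],b[3])])
```

```text
[ 0.44401313 -0.26440262  0.14906731]
15 ([55.0, 56.4], 200, [27, 22], [56.0, 57.5]) [array([ 0.4379, -0.2617]), array([ 0.4381, -0.263 ])]
10 ([58.6, 55.8], 1083, [43, 43], [61.0, 57.0]) [array([ 0.4408, -0.263 ]), array([ 0.442 , -0.2651])]
8 ([60.1, 56.4], 1234, [44, 44], [61.5, 57.5]) [array([ 0.4416, -0.2642]), array([ 0.4421, -0.2657])]
```

>>> {"method": "jog_arm", "body": {"targets": [[0,0,0,-0.015,0,-0.3,1],[0,0,0,-0.015,0,-0.6,1],[0,0,0,-0.015,0,-0.8,1],[0,0,0,-0.015,0,-0.9,1],[0,0,0,-0.015,0,-1.0,0.8],[0,0,0,-0.015,0,-1.0,0.5],[0,0,0,-0.015,0,-1.0,0.3],[0,0,0,-0.015,0,-1.0,0.2]]}}

```text
t: 19.4
tool_pos: [0.4426, -0.2661, 0.0501]
orientation: [0.001, 0.882, 0.472, 0.0]
ft_force: [-0.2, 1.0, -0.1]
opening: 0.599
gripper_force: 0.0
```

>>> {"method": "jog_arm", "body": {"targets": [[0,0,0,0,0,0,0.1],[0,0,0,0,0,0,0.0],[0,0,0,0,0,0,-0.1],[0,0,0,0,0,0,-0.2],[0,0,0,0,0,0,-0.3],[0,0,0,0,0,0,-0.3],[0,0,0,0,0,0,-0.3]], "squeeze": 20}}

```text
t: 20.1
tool_pos: [0.4424, -0.2661, 0.0495]
orientation: [0.0, 0.882, 0.472, 0.0]
ft_force: [0.2, -0.0, 6.1]
opening: 0.452
gripper_force: 19.8
```

>>> {"method": "jog_arm", "body": {"targets": [[0,0,0,0,0,0.03,-0.3],[0,0,0,0,0,0.06,-0.3],[0,0,0,0,0,0.1,-0.3],[0,0,0,0,0,0.1,-0.3]]}}

```text
t: 20.5
tool_pos: [0.4422, -0.2659, 0.0597]
orientation: [0.0, 0.882, 0.472, 0.0]
ft_force: [0.8, 0.2, 0.3]
opening: 0.453
gripper_force: 20.1
```

Run:
```python
from bench import robot
from h import *
c=robot.camera("wrist");o=robot.get_obs()
print(o["t"],o["tool_pos"],o["opening"],o["gripper_force"],o["ft_force"])
for b in blobs(c["img"],"green",amin=1500,vmin=8,smin=90): print(b,onz(c,b[3],o["tool_pos"][2]-.008).round(4))
```

```text
20.55 [ 0.44212155 -0.26590782  0.05949237] 0.4510000709080996 20.139016807079315 [-0.25828917 -0.23786831  0.5037899 ]
([322.6, 264.3], 3884, [74, 76], [322.5, 266.5]) [ 0.4426 -0.2657  0.0515]
```

>>> {"method": "jog_arm", "body": {"targets": [[0,0,0,0,0,0.4,-0.3],[0,0,0,0,0,0.8,-0.3],[0,0,0,0.1,0.2,1,-0.3],[0,0,0,0.25,0.6,1,-0.3],[0,0,0,0.4,1,1,-0.3]]}}

```text
t: 21.05
tool_pos: [0.4826, -0.1656, 0.1602]
orientation: [0.001, 0.882, 0.471, 0.001]
ft_force: [1.2, 0.3, -0.5]
opening: 0.454
gripper_force: 20.4
```

>>> {"method": "jog_arm", "body": {"targets": [[0,0,0,0.2,0.4,0,-0.3],[0,0,0,0.4,0.8,0,-0.3],[0,0,0,0.5,1,0,-0.3]]}}

```text
t: 21.35
tool_pos: [0.5334, -0.0613, 0.1594]
orientation: [-0.001, 0.881, 0.474, 0.001]
ft_force: [0.2, 0.1, 0.9]
opening: 0.453
gripper_force: 20.4
```

>>> {"method": "jog_arm", "body": {"targets": [[0,0,0,0.2,0.4,0,-0.3],[0,0,0,0.4,0.8,0,-0.3],[0,0,0,0.5,1,0,-0.3],[0,0,0,0.5,1,0,-0.3],[0,0,0,0.5,1,0,-0.3]]}}

```text
t: 21.85
tool_pos: [0.5817, 0.0342, 0.1588]
orientation: [-0.0, 0.881, 0.472, -0.0]
ft_force: [0.7, -0.6, -0.0]
opening: 0.456
gripper_force: 20.4
```

Run:
```python
from bench import robot
o=robot.get_obs()
print(o["t"],o["tool_pos"],o["opening"],o["gripper_force"],o["ft_force"])
```

```text
21.85 [0.58168182 0.03424562 0.15880124] 0.4562814152411337 20.444977283477783 [ 0.65249953 -0.63202239 -0.00094279]
```

>>> {"method": "jog_arm", "body": {"targets": [[0,0,0,0.02,0.145,-0.2,-0.3],[0,0,0,0.02,0.145,-0.5,-0.3],[0,0,0,0.02,0.145,-0.75,-0.3],[0,0,0,0.02,0.145,-0.9,-0.3],[0,0,0,0.02,0.145,-0.98,-0.3],[0,0,0,0.02,0.145,-0.98,-0.3],[0,0,0,0.02,0.145,-0.98,-0.3]]}}

```text
t: 22.55
tool_pos: [0.5846, 0.0484, 0.0621]
orientation: [0.0, 0.882, 0.472, 0.001]
ft_force: [0.4, 0.1, 0.4]
opening: 0.449
gripper_force: 20.4
```

>>> {"method": "jog_arm", "body": {"targets": [[0,0,0,0,0,-0.04,-0.3],[0,0,0,0,0,-0.06,-0.3],[0,0,0,0,0,-0.08,-0.3],[0,0,0,0,0,-0.095,-0.3],[0,0,0,0,0,-0.1,-0.3],[0,0,0,0,0,-0.1,-0.3]]}}

```text
t: 23.15
tool_pos: [0.5842, 0.0486, 0.0513]
orientation: [0.0, 0.882, 0.472, 0.0]
ft_force: [1.4, -0.5, -0.3]
opening: 0.45
gripper_force: 20.5
```

>>> {"method": "jog_arm", "body": {"targets": [[0,0,0,0,0,-0.008,-0.3],[0,0,0,0,0,-0.014,-0.3],[0,0,0,0,0,-0.014,-0.3]]}}

```text
t: 23.45
tool_pos: [0.5846, 0.0485, 0.0505]
orientation: [0.0, 0.882, 0.472, 0.001]
ft_force: [-0.7, -0.7, 7.2]
opening: 0.449
gripper_force: 20.9
```

>>> {"method": "jog_arm", "body": {"targets": [[0,0,0,0,0,0.003,-0.05],[0,0,0,0,0,0.003,0.0],[0,0,0,0,0,0.003,0.1],[0,0,0,0,0,0.003,0.3],[0,0,0,0,0,0.003,0.5],[0,0,0,0,0,0.003,0.5]]}}

```text
t: 24.05
tool_pos: [0.5839, 0.0486, 0.05]
orientation: [-0.0, 0.882, 0.472, -0.0]
ft_force: [0.5, -0.8, 0.4]
opening: 0.748
gripper_force: 0.0
```

>>> {"method": "jog_arm", "body": {"targets": [[0,0,0,0,0,0.2,0.5],[0,0,0,0,0,0.5,0.6],[0,0,0,0,0,1,0.8],[0,0,0,0,0,1,1],[0,0,0,0,0,1,1]]}}

```text
t: 24.55
tool_pos: [0.5849, 0.0487, 0.1515]
orientation: [0.001, 0.882, 0.472, 0.001]
ft_force: [-1.1, -0.1, -1.1]
opening: 1.001
gripper_force: 0.0
```

Run:
```python
from bench import robot
from h import *
c=robot.camera("wrist");o=robot.get_obs()
print(o["t"],o["tool_pos"],o["opening"],o["ft_force"])
for b in blobs(c["img"],"green",amin=400,vmin=8,smin=90): print(b,onz(c,b[3],.041).round(4))
```

```text
24.6 [0.58390342 0.04850112 0.15016615] 0.9988879409807304 [-0.23514289 -0.26554987 -0.48346442]
([321.5, 204.0], 1383, [45, 45], [322.0, 205.0]) [0.5846 0.0484 0.041 ]
```

>>> {"method": "jog_arm", "body": {"targets": [[0,0,0,0.15,0.5,0,1],[0,0,0,0.3,1,0,1],[0,0,0,0.3,1,0,1]]}}

```text
t: 24.9
tool_pos: [0.6134, 0.157, 0.1488]
orientation: [-0.002, 0.88, 0.476, 0.001]
ft_force: [-0.0, 0.6, 0.6]
opening: 1.001
gripper_force: 0.0
```

>>> {"method": "jog_arm", "body": {"targets": [[0,0,0,0.1,0.4,0,1],[0,0,0,0.2,0.84,0,1],[0,0,0,0.2,0.84,0,1],[0,0,0,0.2,0.84,0,1],[0,0,0,0.2,0.84,0,1],[0,0,0,0.2,0.84,0,1],[0,0,0,0.2,0.84,0,1]]}}

```text
t: 25.6
tool_pos: [0.6341, 0.2311, 0.15]
orientation: [0.0, 0.882, 0.471, -0.0]
ft_force: [-0.5, -0.0, -0.3]
opening: 1.0
gripper_force: 0.0
```

Run:
```python
from bench import robot
from h import *
c=robot.camera("wrist");o=robot.get_obs()
print(o["t"],o["tool_pos"],o["orientation"])
for v,s in((60,130),(30,120),(12,100)):
  for b in blobs(c["img"],"blue",amin=300,vmin=v,smin=s): print(v,b,onz(c,b[3],.04).round(4),onz(c,b[0],.04).round(4))
```

```text
25.65 [0.63413574 0.23145238 0.1501482 ] [ 1.99256056e-04  8.81920347e-01  4.71398402e-01 -9.22256643e-05]
60 ([319.4, 204.6], 1190, [41, 43], [320.0, 206.0]) [0.6317 0.231  0.04  ] [0.632  0.2324 0.04  ]
30 ([320.3, 204.8], 1281, [43, 43], [321.0, 206.0]) [0.6324 0.2306 0.04  ] [0.6325 0.2318 0.04  ]
12 ([321.5, 205.3], 1409, [45, 45], [322.0, 206.0]) [0.6331 0.2301 0.04  ] [0.6331 0.2309 0.04  ]
```

>>> {"method": "jog_arm", "body": {"targets": [[0,0,0,-0.01,-0.02,-0.3,1],[0,0,0,-0.01,-0.02,-0.6,1],[0,0,0,-0.01,-0.02,-0.8,1],[0,0,0,-0.01,-0.02,-0.9,1],[0,0,0,-0.01,-0.02,-1.0,0.8],[0,0,0,-0.01,-0.02,-1.0,0.5],[0,0,0,-0.01,-0.02,-1.01,0.3],[0,0,0,-0.01,-0.02,-1.01,0.2]]}}

```text
out of range: a shift must lie within [-1, 1]
```

>>> {"method": "jog_arm", "body": {"targets": [[0,0,0,0,0,0,0.1],[0,0,0,0,0,0,0.0],[0,0,0,0,0,0,-0.1],[0,0,0,0,0,0,-0.2],[0,0,0,0,0,0,-0.3],[0,0,0,0,0,0,-0.3],[0,0,0,0,0,0,-0.3]], "squeeze": 20}}

```text
t: 26.35
tool_pos: [0.634, 0.2327, 0.1501]
orientation: [0.0, 0.882, 0.472, 0.0]
ft_force: [0.2, 0.4, -0.5]
opening: 0.352
gripper_force: 0.0
```

>>> {"method": "jog_arm", "body": {"targets": [[0,0,0,0,0,0.03,-0.3],[0,0,0,0,0,0.06,-0.3],[0,0,0,0,0,0.1,-0.3],[0,0,0,0,0,0.1,-0.3]]}}

```text
t: 26.75
tool_pos: [0.6344, 0.2329, 0.1611]
orientation: [0.0, 0.882, 0.472, 0.001]
ft_force: [-0.1, -0.3, -0.2]
opening: 0.35
gripper_force: 0.0
```

Run:
```python
from bench import robot
from h import *
c=robot.camera("wrist");o=robot.get_obs()
print(o["t"],o["tool_pos"],o["opening"],o["gripper_force"],o["ft_force"])
for b in blobs(c["img"],"blue",amin=1500,vmin=12,smin=100): print(b,onz(c,b[3],o["tool_pos"][2]-.0085).round(4))
```

```text
26.8 [0.63428071 0.23273804 0.16065055] 0.34797827550551697 0.0 [ 0.01707673  0.32584481 -0.03017069]
```

The -1.01 row was refused, so the gripper closed in the air and touched nothing. I'll reopen it and repeat the descent.

>>> {"method": "jog_arm", "body": {"targets": [[0,0,0,-0.012,-0.024,0,1],[0,0,0,-0.012,-0.024,0,1],[0,0,0,-0.012,-0.024,0,1],[0,0,0,-0.012,-0.024,0,1],[0,0,0,-0.012,-0.024,-0.12,1],[0,0,0,-0.012,-0.024,-0.12,1],[0,0,0,-0.012,-0.024,-0.12,1]]}}

```text
t: 27.5
tool_pos: [0.6324, 0.23, 0.1473]
orientation: [-0.0, 0.882, 0.472, -0.001]
ft_force: [-0.1, 0.1, -0.4]
opening: 0.999
gripper_force: 0.0
```

>>> {"method": "jog_arm", "body": {"targets": [[0,0,0,0.005,0,-0.3,1],[0,0,0,0.005,0,-0.6,1],[0,0,0,0.005,0,-0.8,1],[0,0,0,0.005,0,-0.9,1],[0,0,0,0.005,0,-0.99,0.8],[0,0,0,0.005,0,-0.99,0.5],[0,0,0,0.005,0,-0.99,0.3],[0,0,0,0.005,0,-0.99,0.2]]}}

```text
t: 28.3
tool_pos: [0.6339, 0.2306, 0.0503]
orientation: [0.0, 0.882, 0.472, 0.001]
ft_force: [0.6, -0.7, -0.2]
opening: 0.6
gripper_force: 0.0
```

>>> {"method": "jog_arm", "body": {"targets": [[0,0,0,0,0,0,0.1],[0,0,0,0,0,0,0.0],[0,0,0,0,0,0,-0.1],[0,0,0,0,0,0,-0.2],[0,0,0,0,0,0,-0.3],[0,0,0,0,0,0,-0.3],[0,0,0,0,0,0,-0.3]], "squeeze": 20}}

```text
t: 29.0
tool_pos: [0.6336, 0.2304, 0.0496]
orientation: [0.0, 0.882, 0.472, 0.0]
ft_force: [-1.0, -0.5, 6.3]
opening: 0.452
gripper_force: 19.8
```

>>> {"method": "jog_arm", "body": {"targets": [[0,0,0,0,0,0.03,-0.3],[0,0,0,0,0,0.06,-0.3],[0,0,0,0,0,0.1,-0.3],[0,0,0,0,0,0.1,-0.3]]}}

```text
t: 29.4
tool_pos: [0.6336, 0.2304, 0.0597]
orientation: [0.0, 0.882, 0.472, 0.0]
ft_force: [0.9, -0.5, -0.3]
opening: 0.454
gripper_force: 20.1
```

Run:
```python
from bench import robot
from h import *
c=robot.camera("wrist");o=robot.get_obs()
print(o["t"],o["tool_pos"],o["opening"],o["gripper_force"],o["ft_force"])
for b in blobs(c["img"],"blue",amin=1500,vmin=12,smin=100): print(b,onz(c,b[3],o["tool_pos"][2]-.0085).round(4))
```

```text
29.45 [0.63346274 0.23029478 0.05942937] 0.45002346274781496 20.149192214012146 [-0.4204005   0.71949503 -0.11092882]
([322.4, 265.7], 4043, [74, 75], [322.5, 268.0]) [0.6333 0.2295 0.0509]
```

>>> {"method": "jog_arm", "body": {"targets": [[0,0,0,0,0,0.4,-0.3],[0,0,0,0,0,0.8,-0.3],[0,0,0,0,-0.2,1,-0.3],[0,0,0,-0.1,-0.6,1,-0.3],[0,0,0,-0.2,-1,1,-0.3]]}}

```text
t: 29.95
tool_pos: [0.6134, 0.13, 0.1599]
orientation: [0.0, 0.881, 0.473, 0.001]
ft_force: [0.5, -0.3, -0.7]
opening: 0.452
gripper_force: 20.4
```

>>> {"method": "jog_arm", "body": {"targets": [[0,0,0,-0.1,-0.4,0,-0.3],[0,0,0,-0.2,-0.8,0,-0.3],[0,0,0,-0.25,-1,0,-0.3]]}}

```text
t: 30.25
tool_pos: [0.5872, 0.0255, 0.1589]
orientation: [0.001, 0.883, 0.47, -0.001]
ft_force: [0.2, 0.3, -0.5]
opening: 0.45
gripper_force: 20.4
```

>>> {"method": "jog_arm", "body": {"targets": [[0,0,0,-0.1,-0.4,0,-0.3],[0,0,0,-0.2,-0.8,0,-0.3],[0,0,0,-0.25,-1,0,-0.3]]}}

```text
t: 30.55
tool_pos: [0.562, -0.0742, 0.159]
orientation: [0.001, 0.883, 0.47, -0.001]
ft_force: [0.2, -1.1, -0.4]
opening: 0.452
gripper_force: 20.4
```

>>> {"method": "jog_arm", "body": {"targets": [[0,0,0,-0.1,-0.2,0,-0.3],[0,0,0,-0.21,-0.365,0,-0.3],[0,0,0,-0.21,-0.365,0,-0.3],[0,0,0,-0.21,-0.365,0,-0.3],[0,0,0,-0.21,-0.365,-0.3,-0.3],[0,0,0,-0.21,-0.365,-0.6,-0.3],[0,0,0,-0.21,-0.365,-0.8,-0.3],[0,0,0,-0.21,-0.365,-0.9,-0.3],[0,0,0,-0.21,-0.365,-0.98,-0.3],[0,0,0,-0.21,-0.365,-0.98,-0.3]]}}

```text
t: 31.55
tool_pos: [0.5424, -0.1057, 0.0607]
orientation: [-0.0, 0.881, 0.472, -0.0]
ft_force: [0.3, 0.1, 0.5]
opening: 0.449
gripper_force: 20.5
```

Run:
```python
from bench import robot
o=robot.get_obs()
print(o["t"],o["tool_pos"],o["opening"],o["gripper_force"],o["ft_force"])
```

```text
31.55 [ 0.54237063 -0.10571107  0.0607215 ] 0.4489331659389611 20.452482998371124 [0.28714739 0.0608493  0.49595187]
```

>>> {"method": "jog_arm", "body": {"targets": [[0,0,0,0,-0.005,-0.04,-0.3],[0,0,0,0,-0.005,-0.06,-0.3],[0,0,0,0,-0.005,-0.08,-0.3],[0,0,0,0,-0.005,-0.095,-0.3],[0,0,0,0,-0.005,-0.1,-0.3],[0,0,0,0,-0.005,-0.1,-0.3]]}}

```text
t: 32.15
tool_pos: [0.5425, -0.1068, 0.0512]
orientation: [0.0, 0.882, 0.472, 0.0]
ft_force: [0.3, -0.2, 0.3]
opening: 0.448
gripper_force: 20.5
```

>>> {"method": "jog_arm", "body": {"targets": [[0,0,0,0,0,-0.005,-0.3],[0,0,0,0,0,-0.008,-0.3],[0,0,0,0,0,-0.008,-0.3]]}}

```text
t: 32.45
tool_pos: [0.5427, -0.1066, 0.0506]
orientation: [0.0, 0.882, 0.472, 0.0]
ft_force: [0.5, -0.6, 3.6]
opening: 0.452
gripper_force: 20.7
```

>>> {"method": "jog_arm", "body": {"targets": [[0,0,0,0,0,-0.002,-0.05],[0,0,0,0,0,-0.002,0.0],[0,0,0,0,0,-0.002,0.1],[0,0,0,0,0,-0.002,0.3],[0,0,0,0,0,-0.002,0.5],[0,0,0,0,0,-0.002,0.5]]}}

```text
t: 33.05
tool_pos: [0.5422, -0.1068, 0.0501]
orientation: [-0.0, 0.882, 0.472, -0.0]
ft_force: [0.2, 0.4, -0.0]
opening: 0.742
gripper_force: 0.0
```

>>> {"method": "jog_arm", "body": {"targets": [[0,0,0,0,0,0.2,0.5],[0,0,0,0,0,0.5,0.6],[0,0,0,0,0,1,0.8],[0,0,0,0,0,1,1]]}}

```text
t: 33.45
tool_pos: [0.5459, -0.1069, 0.156]
orientation: [0.003, 0.882, 0.472, 0.004]
ft_force: [0.8, -0.1, -0.1]
opening: 0.998
gripper_force: 0.0
```

>>> {"method": "jog_arm", "body": {"targets": [[0,0,0,-0.3,-0.5,0.3,1],[0,0,0,-0.6,-1,0.6,1],[0,0,0,-0.6,-1,0.8,1],[0,0,0,-0.6,-1,0.8,1],[0,0,0,-0.6,-1,0.8,1]]}}

```text
t: 33.95
tool_pos: [0.4825, -0.2073, 0.2306]
orientation: [0.001, 0.882, 0.471, 0.001]
ft_force: [0.2, 0.7, 0.1]
opening: 1.004
gripper_force: 0.0
```

Run:
```python
from bench import robot
from h import *
c=robot.camera("wrist");t=robot.camera("top");o=robot.get_obs()
print(o["t"],o["tool_pos"],o["ft_force"])
a=t["img"][120:280,90:520];a=cv2.resize(a,(780,290),interpolation=cv2.INTER_CUBIC)
b=cv2.resize(c["img"][:310],(600,290))
cv2.imwrite("pics/end.png",np.vstack([a,np.pad(b,((0,0),(0,180),(0,0)))])[:,:,::-1])
for col,v in(("yellow",40),("red",30),("green",8),("blue",12)):
  for b in blobs(c["img"],col,amin=300,vmin=v,smin=100): print(col,b,onz(c,b[3],.041).round(4))
```

```text
34.05 [ 0.48231103 -0.20553193  0.22918515] [ 0.68399429  0.82394909 -0.89424803]
yellow ([369.0, 15.4], 1275, [43, 37], [369.0, 18.0]) [ 0.6107 -0.0971  0.041 ]
yellow ([492.7, 240.6], 389, [25, 20], [493.0, 240.5]) [ 0.6162 -0.3863  0.041 ]
yellow ([391.4, 314.8], 1185, [38, 40], [391.5, 314.5]) [ 0.4576 -0.4138  0.041 ]
blue ([316.2, 69.1], 1196, [39, 43], [316.0, 69.0]) [ 0.543  -0.1058  0.041 ]
```

View pics/end.png

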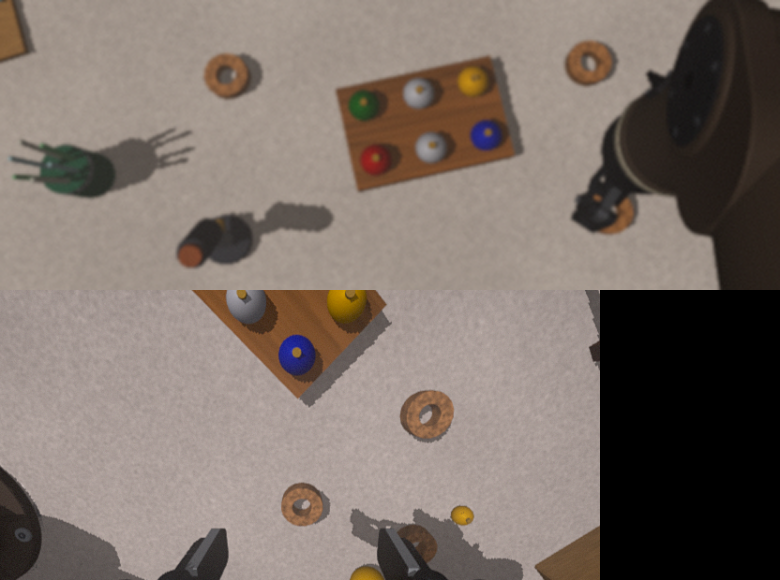

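The final picture shows green (365,105), yellow (473,81), red (375,159) and blue (487,134) in their wells. The silvers, burner and can have not moved, and the gripper is clear.

```bash
python3 -c "
from bench import robot
print(robot.close_job())"
```

```text
the job is handed in; nothing more can be done
None
```

All four coloured baubles sit in the wells with felt of their own colour, the silver baubles, burner and can look unmoved in the last pictures, and the job was handed in at about 34 s.

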